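# Refit the washed air filter in the generator's air-cleaner case

## Robot

A 7-joint arm with a two-finger parallel gripper is mounted at the origin on the work surface. World frame = base frame: x ahead of the robot, y to its left, z up, the work surface at z = 0. Lengths are in m, angles in rad, forces in N, time in s.
With the tool pointing down it reaches from about 0.425 to 0.95 m from the base axis. Payload 4.7 kg.
Tool frame: the origin (TCP) lies on the front face of the gripper's body, between the roots of the fingers; the fingertips stand 70 mm ahead of it and the grasp point (between the pads) lies 51 mm ahead of it; z points along the fingers, y is the line along which they close (so a half turn about z gives the same grasp; the last joint's range is limited). The gripper opens to 87 mm and grips with 3 to 60 N. Pads are 19 mm wide; open, the fingers measure 117 mm over their backs; the gripper's body (75 mm by 190 mm) begins 51 mm behind the grasp point.
Start: joints at [-1.311, 0.469, -0.049, 1.532, 0.024, 1.141, -0.082], TCP at [0.192, 0.647, 0.292] pointing down, gripper open.
Joint ranges: [-2.59, 2.59], [-0.33, 1.99], [-1.39, 1.29], [0.1, 2.45], [-1.04, 4.18], [0.21, 1.99], [-2.66, 2.66]. Speed limits (rad/s): [2.57, 2.57, 3.14, 3.14, 3.14, 3.14, 3.14].

## Interface

Orientations are given as a unit quaternion [w, x, y, z].
In Python, from station import r, optics, order, spotter gives the robot as it stands.
- The arm moves only by the shell command python3 -m inch 'ROWS' [FORCE]. ROWS is JSON, a list of rows, each a list of 3 entries, a list of its own where there are three numbers: the turn, a rotation vector about the tool's x, y, z in rad, then the shift along the tool's x, y, z in mm, then the finger opening in mm, from 0 to 87. A call has 1 to 10 rows; each row is the pose to reach, as a shift and turn from the pose commanded when the call began, along the tool's axes at that moment; what a row does not reach only later rows make up. A row lasts 1/10 s, in which the tool goes at most 50 mm and 8.59 degrees, less where a joint would pass 70% of its speed; a pose out of reach is approached as far as the arm can. A call with a gripper value outside its range is refused whole. The fingers move at their own pace and stop on an object; FORCE is the grip in N (left out, the last holds). Time passes only in rows, so rows that repeat a pose let the fingers close. It gives the time, the measured TCP pose, the force, the opening and the grip force at its end, in the units of the state.
- r.get_state(): the state, without advancing time (a new reading comes with each control period).
- optics.grab_frame(name): name is "scene" or "top"; returns (picture, depth): 384x512x3 uint8, red, green, blue; 384x512 float32, m along the optical axis (not along the pixel's ray), 0 where there is no reading.
- optics.camera_params(name): a dict with "camera_matrix" (3x3 intrinsics, pixels), "dist" ([k1, k2, p1, p2, k3] as OpenCV has them; the pictures are not rectified), "extrinsics" (4x4, takes a point from camera to world coordinates). Camera axes: x right, y down, z forward; pixel columns grow to the right and rows downward; lengths in m; the calibration is good to about 2 mm. A picture is of the moment at which its call begins. camera_params takes no time and is no camera call.
- order.sign_off(): hands the job in; it is judged then, once.
Trained networks look in the newest picture that a camera, given by its name, has taken for a name from the list of things; names that differ only in an ending like _2 or _b are one class to them, and where a whole thing is asked for, a point or a joint stands for the part that bears it (a point fixed in the world has none). Each returns a list of dicts, best first, with "p" (0 to 1); they miss things now and then, are a little off and sometimes report something else, mostly with a low value. They report only what shows in the picture. A call takes as long as a camera call.
- spotter.look_for(thing, camera): "at" ([column, row] in pixels, amid what is visible of it).
- spotter.silhouettes(thing, camera): "mask" (384x512 bool, what is visible of it) and "at" ([column, row] in pixels, amid what is visible of it).
- spotter.tip_of(thing, camera): "at" ([column, row] in pixels: a listed point, or the origin of a listed thing).
The state is a dict: "clock": time; "qpos": joint angles; "qd": joint speeds; "effort": joint torques, N m; "tool_pos": TCP position; "tcp_rot": TCP orientation; "wrist_force": force on the tool from outside, world axes, zero at the start; "ft_torque": the same for the moment, N m; "width": opening from 0.0 (shut) to 1.0 (fully open); "grip_force": force on a finger pad.
Only numpy, scipy, OpenCV 4.12 (cv2) and the standard library are available. Lean on these libraries where they do the work, as an engineer would, in place of code of your own. Each camera call takes 0.05 s, during which the arm holds its last target. There are 200 camera calls.

## Task

Take the clean white filter from its drying stand and lay it in the pocket of the blue air-cleaner case with the orange gasket face down and the white pleats up, then press it fully home so that it sits flush with the rim of the case. Leave the worn brown filter and everything else on the bench where it is, and let go at the end.

Things in the scene. Friction and masses are not known exactly. Their poses are not given: they have to be found in the camera images.
- filter: clean panel filter, rigid, 96 (x) x 60 (y) x 22 mm (z), 60 to 130 g, grey frame, white pleats. Origin: centre of its orange gasket face; z points out of the other, pleated face. It starts leaning back on stand_a, 30 degrees from upright, gasket against the stand, pleats looking out and up: z is 60 degrees from vertical, x points up the slope, y is level
- worn: worn panel filter, same shape and axes, black frame, dark brown pleats; leans the same way on stand_b. Not to be used
- stand_a: fixed aluminium drying stand carrying the clean filter. Origin: centre of its underside; the filter faces its -x. Base 110 (x) x 50 mm; top of the leaning filter 115 mm above the bench. Backboard (75 mm long up the slope) and ledge are only 40 mm wide, so the filter's 60 mm-apart sides are free to grasp
- stand_b: the same kind of fixed stand, carrying the worn filter
- case: the generator's air-cleaner case, blue plastic, fixed, 117 (x) x 81 (y) x 32 mm (z, its rim). Origin: centre of its underside. In its middle a pocket open upwards, 101 (x) x 65 mm (y), walls 8 mm thick. In each long wall a gap for fingers, x from -28 to 28 mm, where the wall is only 12 mm high. A short grey spigot at +x
- pocket (a point): centre of the pocket, 10 mm above the bench: the height of the seat's top, and so of the filter's gasket face, when fully pressed in. Axes as the case's
- seat_top (a point): centre of the top of the black seat plate that fills the pocket's floor. It starts about 10 mm too high (20 mm above the bench; rim 32 mm), so a filter laid on it stands about 10 mm proud of the rim
- seat (a joint): travel of the seat: 0 = up, 0.010 m = fully down. It is stiff: moves under about 8 N pressed slowly (more if fast) and stays where it is left. Fully down, the filter's upper face is flush with the case rim, 32 mm above the bench
- cover: the case's cover: loose blue plastic slab 118 x 82 x 17 mm lying flat, black ribs on top. Origin: centre of its underside. A bystander
- oil: black bottle with a red cap, 60 mm across, 150 mm tall, standing. Origin: centre of its base. A bystander
- jar: glass jar with a steel lid, 64 mm across, 75 mm tall, standing. Origin: centre of its base. A bystander
- driver: screwdriver lying on the bench. A bystander
- spanner: steel spanner lying on the bench. A bystander
- tape: red ring-shaped roll, 90 mm across, 25 mm tall, lying flat. Origin: centre of its underside. A bystander

How it is judged:
By the outcome, as a careful person would: the job done as asked, in the order asked, and still so for the second after the job is handed in, with the robot touching nothing.
It also fails if it takes over 53 s, if anything falls off the work surface, if the arm or the gripper's body presses on something with over 40 N, if the wrist force passes 120 N, or if a joint passes its speed limit or range.

## Working session

There is one attempt and no reset: what is moved stays moved. The work goes in short steps, Python scripts to look and compute and a shell command to move; the robot and the scene stay as the last step left them, time stands still between calls to the robot, and variables do not carry over. Pictures are saved under pics/ and viewed, at most 10 in all, crops included, and the job is handed in when it is done.

```bash
mkdir -p pics; ls
cat > h.py <<'E'
import numpy as np, cv2
from station import r, optics, order, spotter
def cloud(cam,depth,mask=None):
    p=optics.camera_params(cam); K=np.array(p["camera_matrix"],float); D=np.array(p["dist"],float); T=np.array(p["extrinsics"])
    if mask is None: mask=np.ones(depth.shape,bool)
    v,u=np.nonzero(mask&(depth>0)); z=depth[v,u]
    n=cv2.undistortPoints(np.stack([u,v],1).astype(np.float64)[:,None],K,D)[:,0]
    P=np.c_[n*z[:,None],z]
    return P@T[:3,:3].T+T[:3,3], u, v
E
python3 - <<'E'
from h import *
ims=[]
for c in("scene","top"):
    im,d=optics.grab_frame(c); ims.append(im); np.savez(f"/tmp/{c}0.npz",im=im,d=d)
    for t in("filter","case","stand_a"):
        for o in spotter.silhouettes(t,c):
            P,u,v=cloud(c,d,o["mask"]); print(c,t,round(o["p"],2),np.round(o["at"]),o["mask"].sum(),np.round(np.median(P,0),3) if len(P) else None, np.round(np.percentile(P,[2,98],axis=0),3).tolist() if len(P) else None)
    for t in("filter","seat_top","pocket","stand_a","case"):
        for o in spotter.tip_of(t,c): print(c,'tip',t,round(o["p"],2),np.round(o["at"],1))
    cv2.imwrite(f"pics/{c}0.png",im[:,:,::-1])
s=r.get_state(); print(s)
E
```

```text
pics
scene filter 0.64 [299. 230.] 194 [0.566 0.245 0.105] [[0.514, 0.208, 0.032], [0.581, 0.268, 0.114]]
scene filter 0.35 [291. 245.] 405 [0.579 0.244 0.006] [[0.533, 0.216, -0.001], [0.62, 0.268, 0.06]]
scene case 0.78 [267. 180.] 877 [0.478 0.007 0.018] [[0.411, -0.042, 0.002], [0.557, 0.048, 0.033]]
scene stand_a 0.85 [290. 246.] 449 [0.58  0.244 0.005] [[0.533, 0.214, -0.003], [0.623, 0.27, 0.081]]
scene stand_a 0.61 [207. 232.] 816 [0.749 0.023 0.014] [[0.689, -0.028, 0.002], [0.802, 0.073, 0.021]]
scene stand_a 0.58 [268. 180.] 900 [0.477 0.006 0.018] [[0.408, -0.044, 0.0], [0.558, 0.048, 0.034]]
scene stand_a 0.54 [192. 158.] 331 [ 0.617 -0.244  0.006] [[0.568, -0.29, -0.002], [0.66, -0.221, 0.061]]
scene stand_a 0.22 [300. 230.] 203 [0.566 0.243 0.105] [[0.512, 0.209, 0.031], [0.581, 0.269, 0.113]]
scene tip filter 0.55 [299.  232.3]
scene tip seat_top 0.9 [265.6 181.3]
scene tip pocket 0.71 [267.3 183.7]
scene tip stand_a 0.91 [193.1 159.4]
scene tip stand_a 0.89 [295.7 241.1]
scene tip stand_a 0.48 [168.2 130.6]
top filter 0.62 [181. 184.] 525 [0.547 0.231 0.077] [[0.514,
[... 686 characters left out ...]
]
{'clock': 0.9, 'qpos': array([-1.31087741,  0.46860182, -0.04859507,  1.53251316,  0.02411717,
        1.14099793, -0.08230909]), 'qd': array([ 0.00083157, -0.00074241, -0.00192508, -0.00019949,  0.00192362,
       -0.00205435,  0.00175289]), 'effort': array([-3.04868836e-04, -5.07821417e+01, -8.04674579e-02, -2.36448580e+01,
       -6.11981191e-02,  3.11809487e-02,  3.14412398e-05]), 'tool_pos': array([0.19222096, 0.64706016, 0.29226603]), 'tcp_rot': array([-6.22171901e-06,  1.43906122e-01,  9.89591343e-01,  3.33908158e-05]), 'wrist_force': array([0.10580956, 0.19361944, 0.01241257]), 'ft_torque': array([0.01954091, 0.02801014, 0.03246813]), 'grip_force': 0.0, 'width': 1.0005234811040091}
```

```bash
python3 -c "
import cv2,numpy as np
a=cv2.imread('pics/scene0.png')[90:290,130:390];b=cv2.imread('pics/top0.png')[130:290,130:400]
a=cv2.resize(a,None,fx=2.3,fy=2.3);b=cv2.resize(b,None,fx=2.9,fy=2.9)
cv2.imwrite('pics/a.png',a);cv2.imwrite('pics/b.png',b)"
```

```text
(no output)
```

View pics/a.png

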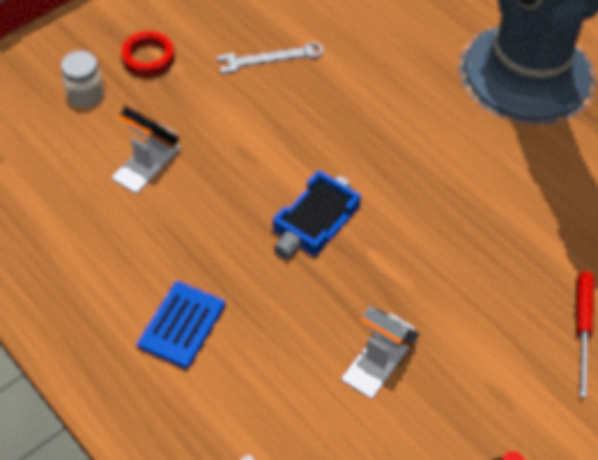

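View pics/b.png

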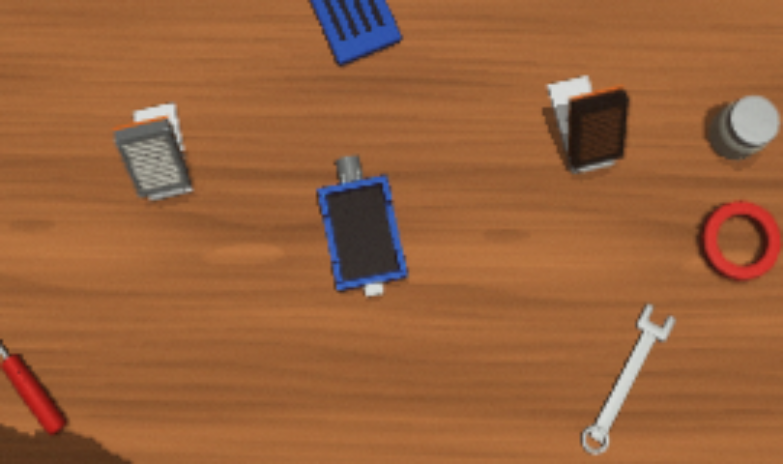

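The top view shows the clean filter at about pixel (183,184), and the case at about (254,210) with its spigot towards +x. The worn filter is far away at about (335,175). Next I fit box outlines to get the poses.

```bash
cat > fit.py <<'E'
from h import *
from scipy.optimize import minimize
S=8
def proj(cam,P):
    p=optics.camera_params(cam); T=np.linalg.inv(np.array(p["extrinsics"]))
    q,_=cv2.projectPoints((P@T[:3,:3].T+T[:3,3])[:,None].astype(float),np.zeros(3),np.zeros(3),np.array(p["camera_matrix"],float),np.array(p["dist"],float))
    return q[:,0]
def sil(cam,P,roi):
    q=proj(cam,P)-np.array(roi[:2])+.5
    h=cv2.convexHull(q.astype(np.float32))[:,0]
    m=np.zeros(((roi[3]-roi[1])*S,(roi[2]-roi[0])*S),np.uint8)
    cv2.fillConvexPoly(m,np.round(h*S*16).astype(np.int32),255,shift=4)
    return cv2.resize(m,(roi[2]-roi[0],roi[3]-roi[1]),interpolation=cv2.INTER_AREA)/255.
def fit(views,box,x0):
    f=lambda x:sum(np.abs(sil(c,box(x),roi)-m).sum()/m.sum() for c,m,roi in views)
    best=min((minimize(f,np.add(x0,d),method="Nelder-Mead",options=dict(initial_simplex=np.add(x0,d)+np.vstack([np.zeros(3),np.diag([.008,.008,.15])]),xatol=1e-4,fatol=1e-4)) for d in([0,0,0],[.004,-.004,.15],[-.004,.004,-.15])),key=lambda o:o.fun)
    return np.round(best.x,4),round(best.fun,3)
def corners(a,b,z0,z1): return np.array([[i*a/2,j*b/2,k] for i in(-1,1) for j in(-1,1) for k in(z0,z1)])
Rz=lambda t:np.array([[np.cos(t),-np.sin(t),0],[np.sin(t),np.cos(t),0],[0,0,1]])
def casebox(x): return corners(.117,.081,0,.032)@Rz(x[2]).T+[x[0],x[1],0]
F0=np.array([[.5,0,-.866],[0,1,0],[.866,0,.5]])
def filtbox(x): return corners(.096,.06,0,.022)@(Rz(x[2])@F0).T+[x[0],x[1],.0624]
E
python3 - <<'E'
from fit import *
cv,fv=[],[]
for c in("scene","top"):
    z=np.load(f"/tmp/{c}0.npz"); im,d=z["im"].astype(int),z["d"]
    P,u,v=cloud(c,d); H=np.zeros(d.shape+(3,)); H[v,u]=P
    near=lambda x,y,R:(np.hypot(H[...,0]-x,H[...,1]-y)<R)
    blue=near(.478,0,.1)&(im[...,2]>im[...,0]*1.5)&(im[...,2]>60)
    m=blue.astype(np.uint8); k=cv2.findNonZero(m); hull=cv2.convexHull(k); cv2.fillConvexPoly(m,hull,1)
    x,y,w,h=cv2.boundingRect(k); cv.append((c,m[y-8:y+h+8,x-8:x+w+8].astype(float),(x-8,y-8,x+w+8,y+h+8)))
    print(c,'case',fit(cv[-1:],casebox,[.478,0,.15]))
    f=near(.56,.24,.1)&(H[...,2]>.03)
    f&=~((im[...,0]>im[...,2]*2)&(H[...,2]<.045))
    n,l,st,_=cv2.connectedComponentsWithStats(f.astype(np.uint8)); i=1+np.argmax(st[1:,4]); m=(l==i)
    x,y,w,h=st[i][:4]; fv.append((c,m[y-8:y+h+8,x-8:x+w+8].astype(float),(x-8,y-8,x+w+8,y+h+8)))
    print(c,'filt',st[i],fit(fv[-1:],filtbox,[.56,.24,.15]))
    if c=="top":
        Q=H[m&(im.min(2)>90)]; ce=Q.mean(0); n=np.linalg.svd(Q-ce)[2][2]; n*=np.sign(n[2]); print('plane',ce,n,np.degrees(np.arctan2(-n[1],-n[0])),len(Q))
    for t in("oil","jar","driver","worn","tape"):
        for o in spotter.silhouettes(t,c)[:1]: 
            A=H[o["mask"]&(d>0)]; print(c,t,round(o["p"],2),np.round(np.median(A,0),3))
print('both case',fit(cv,casebox,[.478,0,.15]),'filt',fit(fv,filtbox,[.56,.24,.15]))
s=r.get_state()
E
```

```text
scene case (array([4.725e-01, 4.000e-04, 2.351e-01]), np.float64(0.062))
scene filt [287 223  25  18 225] (array([0.5576, 0.2358, 0.2526]), np.float64(0.186))
scene oil 0.86 [0.613 0.493 0.096]
scene jar 0.83 [ 0.606 -0.416  0.054]
scene driver 0.51 [0.29  0.372 0.021]
scene worn 0.54 [ 0.605 -0.236  0.103]
scene tape 0.62 [ 0.475 -0.428  0.018]
top case (array([ 0.4754, -0.0014,  0.2179]), np.float64(0.04))
top filt [170 170  25  28 499] (array([0.5565, 0.2332, 0.2399]), np.float64(0.08))
plane [0.54432942 0.23015503 0.07650542] [-0.8031055  -0.20827968  0.55824827] 14.538943672450948 323
top jar 0.56 [ 0.595 -0.427  0.072]
top driver 0.64 [0.292 0.37  0.021]
top worn 0.82 [ 0.589 -0.258  0.082]
top tape 0.88 [ 0.472 -0.436  0.023]
both case (array([ 0.4743, -0.0006,  0.2283]), np.float64(0.124)) filt (array([0.5572, 0.2349, 0.2526]), np.float64(0.285))
```

```bash
cat > rel.py <<'E'
from fit import *
from scipy.spatial.transform import Rotation as Ro
def cur():
    s=r.get_state(); q=s["tcp_rot"]; return s, Ro.from_quat(np.roll(q,-1)).as_matrix(), np.array(s["tool_pos"])
def toolR(yaw,a):  # a: tilt of tool from down towards yaw direction
    z=Rz(yaw)@[np.sin(a),0,-np.cos(a)]; y=Rz(yaw)@[0,1,0]; return np.c_[np.cross(y,z),y,z]
def rel(R,t,Rt,T):
    return np.round(Ro.from_matrix(R.T@Rt).as_rotvec(),3).tolist(), np.round(R.T@(T-t)*1000,1).tolist()
def show(Rt,G,backs):
    s,R,t=cur(); print('q',np.round(s["qpos"],2),'t',s["clock"],'F',np.round(s["wrist_force"],1))
    for b in backs: print(b,rel(R,t,Rt,G-(.051+b)*Rt[:,2]))
fil=np.array([.557,.2345,.0624]); fy=.245
Gf=fil+Rz(fy)@F0@[.003,0,.016]
E
python3 -c "
from rel import *
print(Gf)
show(toolR(fy,np.radians(30)),Gf,[.08])"
```

```text
[0.54501298 0.23150297 0.072998  ]
q [-1.31  0.47 -0.05  1.53  0.02  1.14 -0.08] t 1.4 F [-0.1 -0.  -0.1]
0.08 ([-0.14, -0.511, -0.521], [-400.2, -331.2, 105.8])
```

```bash
python3 -m inch '[[[-0.014,-0.051,-0.052],[-40,-33,10],87],[[-0.028,-0.102,-0.104],[-80,-66,20],87],[[-0.042,-0.153,-0.156],[-120,-99,30],87],[[-0.056,-0.204,-0.208],[-160,-132,40],87],[[-0.07,-0.255,-0.26],[-200,-166,50],87],[[-0.084,-0.307,-0.313],[-240,-199,60],87],[[-0.098,-0.358,-0.365],[-280,-232,70],87],[[-0.112,-0.409,-0.417],[-320,-265,80],87],[[-0.126,-0.46,-0.469],[-360,-298,90],87],[[-0.14,-0.511,-0.521],[-400,-331,106],87]]' 40
python3 -c "
from rel import *
show(toolR(fy,np.radians(30)),Gf,[.08,.04,0])"
```

```text
clock: 2.4
tool_pos: [0.4661, 0.2385, 0.1949]
tcp_rot: [0.258, -0.119, 0.958, 0.032]
wrist_force: [15.0, 42.2, 1.5]
width: 0.997
grip_force: 0.0
q [-0.84  0.22  0.22  2.28  0.77  0.21  0.46] t 2.4 F [15.  42.2  1.5]
0.08 ([0.001, 0.003, 0.001], [-3.8, -26.0, 12.0])
0.04 ([0.001, 0.003, 0.001], [-3.7, -26.0, 52.0])
0 ([0.001, 0.003, 0.001], [-3.6, -26.1, 92.0])
```

```bash
python3 -m inch '[[[0,0,0],[0,0,0],87],[[0,0,0],[0,0,0],87],[[0,0,0],[0,0,0],87]]'
python3 -c "
from rel import *
im,d=optics.grab_frame('top'); cv2.imwrite('pics/c.png',cv2.resize(im[130:290,130:330],None,fx=3,fy=3)[:,:,::-1])
show(toolR(fy,np.radians(30)),Gf,[.08,.04,0])"
```

```text
clock: 2.7
tool_pos: [0.4653, 0.2415, 0.1947]
tcp_rot: [0.257, -0.118, 0.958, 0.033]
wrist_force: [-0.1, 0.8, -0.8]
width: 1.0
grip_force: 0.0
q [-0.84  0.22  0.21  2.28  0.77  0.21  0.46] t 2.75 F [0.  0.9 0.3]
0.08 ([0.003, 0.002, 0.001], [-4.0, -29.4, 11.9])
0.04 ([0.003, 0.002, 0.001], [-3.9, -29.5, 51.9])
0 ([0.003, 0.002, 0.001], [-3.9, -29.7, 91.9])
```

View pics/c.png

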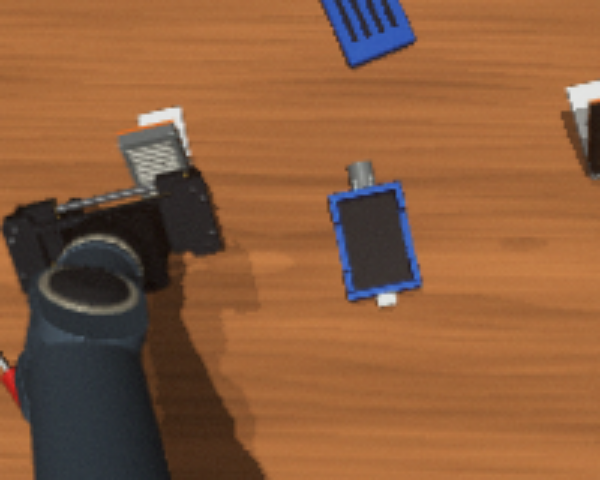

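The gripper is poised in front of the clean filter (picture about (155,155)), offset about 29 mm to the +y side. I'll correct that first.

```bash
python3 -m inch '[[[0,0,0],[-2,-15,4],87],[[0,0,0],[-4,-29.5,8],87],[[0,0,0],[-4,-29.5,12],87],[[0,0,0],[-4,-29.5,12],87],[[0,0,0],[-4,-29.5,12],87]]'
python3 -c "
from rel import *
show(toolR(fy,np.radians(30)),Gf,[.08,.04,0])"
```

```text
clock: 3.25
tool_pos: [0.4813, 0.2149, 0.186]
tcp_rot: [0.257, -0.119, 0.959, 0.032]
wrist_force: [-0.4, 0.1, -0.8]
width: 0.998
grip_force: 0.0
q [-0.54  0.24 -0.04  2.28  0.94  0.21  0.35] t 3.25 F [-0.4  0.1 -0.8]
0.08 ([0.002, 0.001, 0.001], [-0.5, 0.6, -0.2])
0.04 ([0.002, 0.001, 0.001], [-0.5, 0.6, 39.8])
0 ([0.002, 0.001, 0.001], [-0.4, 0.5, 79.8])
```

```bash
python3 -m inch '[[[0,0,0],[0,0.5,15],87],[[0,0,0],[0,0.5,30],87],[[0,0,0],[0,0.5,45],87],[[0,0,0],[0,0.5,60],87],[[0,0,0],[0,0.5,60],87],[[0,0,0],[0,0.5,60],87]]'
python3 -c "
from rel import *
show(toolR(fy,np.radians(30)),Gf,[0])"
```

```text
clock: 3.85
tool_pos: [0.51, 0.2223, 0.1338]
tcp_rot: [0.257, -0.119, 0.959, 0.032]
wrist_force: [-0.5, -0.0, 0.8]
width: 0.999
grip_force: 0.0
q [-0.4   0.39 -0.18  2.24  1.51  0.22 -0.19] t 3.85 F [-0.5 -0.   0.8]
0 ([0.001, -0.0, 0.001], [-0.9, 0.4, 19.8])
```

```bash
python3 -m inch '[[[0,0,0],[-0.5,0.4,10],87],[[0,0,0],[-1,0.4,20],87],[[0,0,0],[-1,0.4,20],87],[[0,0,0],[-1,0.4,20],70],[[0,0,0],[-1,0.4,20],60],[[0,0,0],[-1,0.4,20],52],[[0,0,0],[-1,0.4,20],50],[[0,0,0],[-1,0.4,20],50],[[0,0,0],[-1,0.4,20],50]]' 40
python3 -c "
from rel import *
im,d=optics.grab_frame('scene'); cv2.imwrite('pics/d.png',cv2.resize(im[170:270,230:350],None,fx=5,fy=5)[:,:,::-1])
show(toolR(fy,np.radians(30)),Gf,[0])"
```

```text
clock: 4.75
tool_pos: [0.5209, 0.2245, 0.1173]
tcp_rot: [0.257, -0.118, 0.959, 0.032]
wrist_force: [-2.9, -0.9, 4.8]
width: 0.689
grip_force: 40.0
q [-0.39  0.43 -0.19  2.23  1.66  0.23 -0.33] t 4.8 F [-3.  0.  5.]
0 ([0.0, 0.001, -0.0], [0.4, 0.9, -0.1])
```

View pics/d.png

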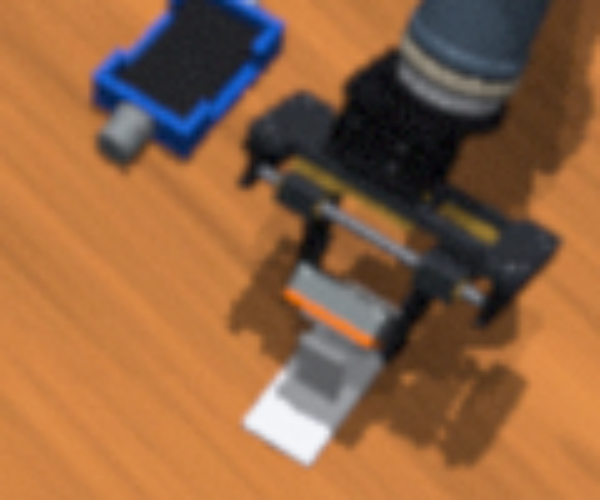

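```bash
python3 -m inch '[[[0,0,0],[-5,0,-8.7],50],[[0,0,0],[-10,0,-17],50],[[0,0,0],[-20,0,-34],50],[[0,0,0],[-33,0,-57],50],[[0,0,0],[-50,0,-86],50],[[0,0,0],[-65,0,-112],50],[[0,0,0],[-65,0,-112],50],[[0,0,0],[-65,0,-112],50]]' 40
cat >> rel.py <<'E'
case=np.array([.4748,-.001,0]); cy=.222
def Gc(z): return case+[0,0,z]+Rz(cy)@[.003,0,.016]
E
python3 -c "
from rel import *
show(toolR(cy,np.radians(-30)),Gc(.10),[0])"
```

```text
clock: 5.6
tool_pos: [0.5212, 0.2236, 0.2463]
tcp_rot: [0.257, -0.117, 0.959, 0.031]
wrist_force: [-0.1, -1.4, -1.5]
width: 0.682
grip_force: 40.0
q [-0.12  0.23 -0.49  2.12  0.73  0.41  0.63] t 5.6 F [-0.1 -1.4 -1.5]
0 ([-0.0, 1.047, 0.022], [104.2, -207.5, 39.3])
```

```bash
python3 -m inch '[[[0,0.1,0],[10,-20,4],50],[[0,0.21,0],[20,-41,8],50],[[0,0.31,0.01],[31,-62,12],50],[[0,0.42,0.01],[42,-83,16],50],[[0,0.52,0.01],[52,-104,20],50],[[0,0.63,0.01],[62,-125,24],50],[[0,0.73,0.02],[73,-146,28],50],[[0,0.84,0.02],[83,-166,32],50],[[0,0.94,0.02],[94,-187,36],50],[[0,1.047,0.022],[104,-207.5,39],50]]' 40
python3 -m inch '[[[0,0,0],[0,0,0],50],[[0,0,0],[0,0,0],50],[[0,0,0],[0,0,0],50]]'
python3 -c "
from rel import *
show(toolR(cy,np.radians(-30)),Gc(.10),[0])"
```

```text
clock: 6.6
tool_pos: [0.5021, 0.0048, 0.1583]
tcp_rot: [-0.261, -0.108, 0.959, -0.03]
wrist_force: [-0.1, -0.7, -0.8]
width: 0.685
grip_force: 40.0
clock: 6.9
tool_pos: [0.5025, 0.0074, 0.1603]
tcp_rot: [-0.257, -0.109, 0.96, -0.029]
wrist_force: [-0.3, 0.2, -2.0]
width: 0.687
grip_force: 40.0
q [ 0.26  0.63 -0.54  1.78  0.29  1.36  1.39] t 6.9 F [-0.3  0.2 -2. ]
0 ([-0.001, 0.001, 0.004], [0.2, -2.1, 0.3])
```

Run:
```python
from rel import *
out=[]
for c,roi in(("scene",(215,110,335,230)),("top",(200,150,320,270))):
    im,d=optics.grab_frame(c); np.savez(f"/tmp/{c}1.npz",im=im,d=d)
    s,R,t=cur()
    o=im.copy()[roi[1]:roi[3],roi[0]:roi[2]]; o=cv2.resize(o,None,fx=3.3,fy=3.3,interpolation=cv2.INTER_CUBIC)
    # expected filter outline for current tool
    A=toolR(0,np.radians(-30)); Rf=R@A.T
    P=corners(.096,.06,0,.022)-[.003,0,.016]; W=P@Rf.T+t+.051*R[:,2]
    q=((proj(c,W)-roi[:2]+.5)*3.3)
    for i in range(8):
        for j in range(i):
            if bin(i^j).count('1')==1: cv2.line(o,tuple(np.int32(q[i])),tuple(np.int32(q[j])),(255,0,255),1)
    out.append(o)
cv2.imwrite('pics/e.png',np.hstack(out)[:,:,::-1])
```

```text
(no output)
```

View pics/e.png

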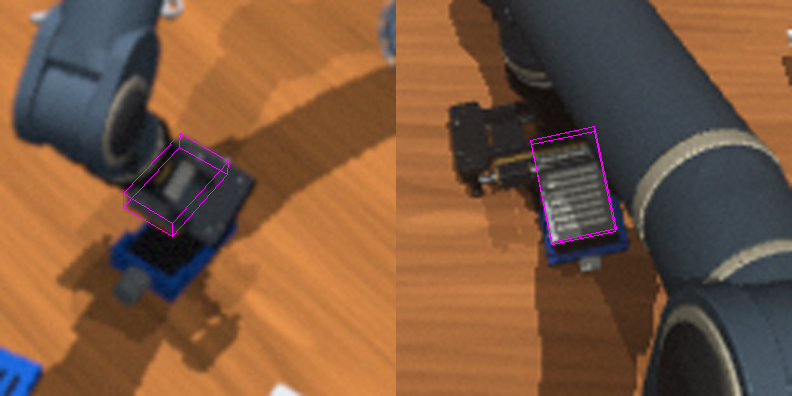

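Run:
```python
from rel import *
for c in("top","scene"):
    z=np.load(f"/tmp/{c}1.npz"); im,d=z["im"].astype(int),z["d"]
    s,R,t=cur(); A=toolR(0,np.radians(-30)); Rf=R@A.T; G=t+.051*R[:,2]
    P,u,v=cloud(c,d); L=(P-G)@Rf+[.003,0,.016]
    k=(np.abs(L[:,0])<.06)&(np.abs(L[:,1])<.04)&(np.abs(L[:,2]-.022)<.008)
    Q=L[k]; w=np.abs(Q[:,0]<.025)&(np.abs(Q[:,1])<.022)&(Q[:,0]>-.04)
    M=np.c_[Q[w],np.ones(w.sum())]; co=np.linalg.lstsq(M[:,[0,1,3]],M[:,2],rcond=None)[0]
    print(c,len(Q),w.sum(),'slopes',np.round(co,4),'percentiles',np.round(np.percentile(Q,[1,5,50,95,99],axis=0)*1000,1).tolist())
    # silhouette edges along x (bottom end) and y from brightness-free depth
    for y0 in(-.02,-.01,0,.01,.02):
        b=Q[np.abs(Q[:,1]-y0)<.004]; 
        if len(b): print(' y',y0,'x',np.round([b[:,0].min()*1e3,b[:,0].max()*1e3],1))
    for x0 in(-.04,-.03,-.02,-.01,0,.02):
        b=Q[np.abs(Q[:,0]-x0)<.004]; 
        if len(b): print(' x',x0,'y',np.round([b[:,1].min()*1e3,b[:,1].max()*1e3],1))
```

```text
top 482 261 slopes [-0.0013  0.0015  0.0191] percentiles [[-49.3, -29.6, 14.4], [-46.6, -26.4, 15.3], [-13.1, 1.9, 19.7], [28.7, 28.6, 24.1], [32.4, 35.3, 26.0]]
 y -0.02 x [-49.3  32.1]
 y -0.01 x [-49.6  32.7]
 y 0 x [-48.5  33.2]
 y 0.01 x [-49.5  31.6]
 y 0.02 x [-49.5  33.6]
 x -0.04 y [-28.2  30. ]
 x -0.03 y [-30.   28.8]
 x -0.02 y [-29.7  29.9]
 x -0.01 y [-28.5  38.7]
 x 0 y [-30.2  38. ]
 x 0.02 y [-18.3  28. ]
scene 103 44 slopes [0.0235 0.1513 0.0181] percentiles [[-51.2, -27.5, 14.2], [-49.8, -25.0, 15.0], [-4.8, 0.1, 18.6], [47.3, 17.2, 24.0], [47.7, 25.6, 24.7]]
 y -0.02 x [-51.2  47.7]
 y -0.01 x [-50.5  47.7]
 y 0 x [-49.9  46.2]
 y 0.01 x [-50.6  48.9]
 y 0.02 x [-49.8  47.3]
 x -0.04 y [-25.9   3.9]
 x -0.02 y [-7.8  7.1]
 x -0.01 y [-4.8  8.6]
 x 0 y [-4.2  6.9]
 x 0.02 y [ 1.6 13.7]
```

```bash
cat >> rel.py <<'E'
case=np.array([.4752,-.001,0]); cy=.220
def Gc(z): return case+[0,0,z]+Rz(cy)@[.0047,0,.016]
E
python3 -c "
from rel import *
Rt=toolR(cy,np.radians(-30))
for z in (.04,.03,.02): show(Rt,Gc(z),[0])"
```

```text
q [ 0.26  0.63 -0.54  1.78  0.29  1.36  1.39] t 7.0 F [-0.7  0.5 -0.6]
0 ([-0.003, 0.002, 0.005], [-31.7, -2.1, 52.0])
q [ 0.26  0.63 -0.54  1.78  0.29  1.36  1.39] t 7.0 F [-0.7  0.5 -0.6]
0 ([-0.003, 0.002, 0.005], [-36.7, -2.1, 60.6])
q [ 0.26  0.63 -0.54  1.78  0.29  1.36  1.39] t 7.0 F [-0.7  0.5 -0.6]
0 ([-0.003, 0.002, 0.005], [-41.7, -2.1, 69.3])
```

```bash
python3 -m inch '[[[-0.003,0.002,0.005],[-8,-2,14],50],[[-0.003,0.002,0.005],[-16,-2,27],50],[[-0.003,0.002,0.005],[-24,-2,40],50],[[-0.003,0.002,0.005],[-31.7,-2,52],50],[[-0.003,0.002,0.005],[-31.7,-2,52],50],[[-0.003,0.002,0.005],[-31.7,-2,52],50]]'
python3 - <<'E'
from rel import *
Rt=toolR(cy,np.radians(-30)); show(Rt,Gc(.02),[0])
im,d=optics.grab_frame("top"); c="top"; roi=(215,170,305,250); f=6
o=cv2.resize(im[roi[1]:roi[3],roi[0]:roi[2]],None,fx=f,fy=f,interpolation=cv2.INTER_CUBIC)
o=np.clip(o.astype(int)*2,0,255).astype(np.uint8)
def draw(W,col):
    cv2.polylines(o,[np.int32((proj(c,W)-roi[:2]+.5)*f)],True,col,1)
rec=lambda a,b,z:np.array([[a/2,b/2,z],[a/2,-b/2,z],[-a/2,-b/2,z],[-a/2,b/2,z]])
draw(rec(.117,.081,.032)@Rz(cy).T+case,(255,255,0))
draw(rec(.096,.06,.062)@Rz(cy).T+case,(255,0,255))
cv2.imwrite('pics/f.png',o[:,:,::-1])
E
```

```text
clock: 7.6
tool_pos: [0.5047, 0.0046, 0.0991]
tcp_rot: [-0.259, -0.105, 0.96, -0.028]
wrist_force: [1.0, 1.1, -0.8]
width: 0.684
grip_force: 40.0
q [ 0.24  0.71 -0.51  1.8   0.33  1.26  1.36] t 7.6 F [ 1.   1.1 -0.8]
0 ([0.002, -0.003, -0.001], [-9.7, 0.9, 16.3])
```

View pics/f.png

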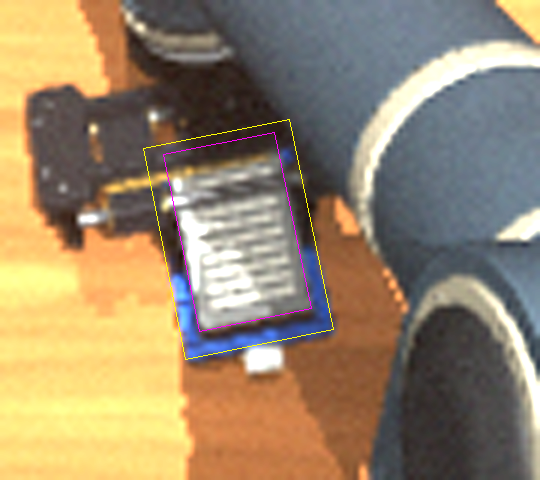

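The filter's outline matches the drawn target and the case rim fits the yellow box, so the alignment is good. I'll lower it now.

```bash
python3 -m inch '[[[0.002,-0.003,0],[-2,0.9,3.3],50],[[0.002,-0.003,0],[-4,0.9,6.6],50],[[0.002,-0.003,0],[-5.5,0.9,9.3],50],[[0.002,-0.003,0],[-6.7,0.9,11.3],50],[[0.002,-0.003,0],[-6.7,0.9,11.3],50]]'
python3 -c "
from rel import *
show(toolR(cy,np.radians(-30)),Gc(.02),[0])"
```

```text
clock: 8.15
tool_pos: [0.5046, 0.0053, 0.0862]
tcp_rot: [-0.257, -0.105, 0.96, -0.029]
wrist_force: [-0.2, 0.3, -1.2]
width: 0.684
grip_force: 40.0
q [ 0.24  0.73 -0.5   1.81  0.34  1.24  1.35] t 8.15 F [-0.2  0.3 -1.2]
0 ([-0.0, 0.001, -0.002], [-3.1, 0.3, 5.2])
```

```bash
python3 -m inch '[[[0,0,0],[-0.7,0.2,1.2],50],[[0,0,0],[-1.4,0.3,2.4],50],[[0,0,0],[-2.1,0.3,3.6],50],[[0,0,0],[-2.1,0.3,3.6],50]]'; python3 -m inch '[[[0,0,0],[-0.5,0,0.9],50],[[0,0,0],[-1,0,1.7],50],[[0,0,0],[-1,0,1.7],50]]'
python3 -c "
from rel import *
show(toolR(cy,np.radians(-30)),Gc(.02),[0])"
```

```text
clock: 8.55
tool_pos: [0.5048, 0.006, 0.0829]
tcp_rot: [-0.257, -0.105, 0.96, -0.029]
wrist_force: [0.1, 0.9, 4.3]
width: 0.692
grip_force: 41.5
clock: 8.85
tool_pos: [0.5048, 0.006, 0.0812]
tcp_rot: [-0.257, -0.105, 0.96, -0.029]
wrist_force: [-0.5, 0.5, 7.3]
width: 0.683
grip_force: 42.0
q [ 0.24  0.74 -0.5   1.81  0.34  1.23  1.34] t 8.85 F [-0.5  0.5  7.3]
0 ([-0.001, 0.001, -0.002], [-0.3, -0.4, 1.1])
```

```bash
python3 -m inch '[[[0,0,0],[0.2,0,-0.3],60],[[0,0,0],[0.2,0,-0.3],66],[[0,0,0],[0.2,0,-0.3],75],[[0,0,0],[0.2,0,-0.3],87],[[0,0,0],[0.2,0,-0.3],87],[[0,0,0],[0,0,-12],87],[[0,0,0],[0,0,-30],87],[[0,0,0],[0,0,-60],87],[[0,0,0],[0,0,-90],87]]'
cat >> rel.py <<'E'
Rv=toolR(cy,0)
def Tp(z): return case+[0,0,z+.07-.051]
E
python3 -c "
from rel import *
show(Rv,Tp(.09),[0])"
```

```text
clock: 9.75
tool_pos: [0.5492, 0.0156, 0.1597]
tcp_rot: [-0.257, -0.105, 0.96, -0.029]
wrist_force: [1.3, 0.6, -0.4]
width: 0.995
grip_force: 0.0
q [ 0.23  0.69 -0.52  1.66  0.3   1.41  1.38] t 9.75 F [ 1.3  0.6 -0.4]
0 ([-0.001, -0.522, -0.001], [65.9, -0.2, 37.6])
```

```bash
python3 -m inch '[[[0,-0.1,0],[11,0,0],60],[[0,-0.2,0],[24,0,4],30],[[0,-0.3,0],[38,0,12],0],[[0,-0.4,0],[52,0,24],0],[[0,-0.522,0],[66,0,37],0],[[0,-0.522,0],[66,0,37],0],[[0,-0.522,0],[66,0,37],0],[[0,-0.522,0],[66,0,37],0],[[0,-0.522,0],[66,0,37],0]]' 20
python3 - <<'E'
from rel import *
show(Rv,Tp(.045),[0])
ims=[]
for c,roi in(("scene",(215,130,315,230)),("top",(205,160,305,260))):
    im,d=optics.grab_frame(c); ims.append(cv2.resize(im[roi[1]:roi[3],roi[0]:roi[2]],None,fx=4,fy=4,interpolation=cv2.INTER_CUBIC))
    P,u,v=cloud(c,d); L=(P-case)@Rz(cy); k=(np.abs(L[:,0])<.044)&(np.abs(L[:,1])<.026)&(L[:,2]<.055)&(L[:,2]>.02)
    Q=L[k]; co=np.linalg.lstsq(np.c_[Q[:,:2],np.ones(len(Q))],Q[:,2],rcond=None)[0]; print(c,len(Q),np.round(co,4))
cv2.imwrite('pics/g.png',np.hstack(ims)[:,:,::-1])
E
```

```text
clock: 10.65
tool_pos: [0.4765, -0.0004, 0.1597]
tcp_rot: [0.001, -0.109, 0.994, -0.0]
wrist_force: [-0.2, 0.4, -0.6]
width: 0.26
grip_force: 0.0
q [ 0.41  0.39 -0.6   2.1   0.32  0.74  1.39] t 10.65 F [-0.2  0.4 -0.6]
0 ([-0.001, 0.001, -0.001], [1.4, -0.3, 44.7])
scene 295 [-0.0066 -0.0121  0.0358]
top 0 [0. 0. 0.]
```

View pics/g.png

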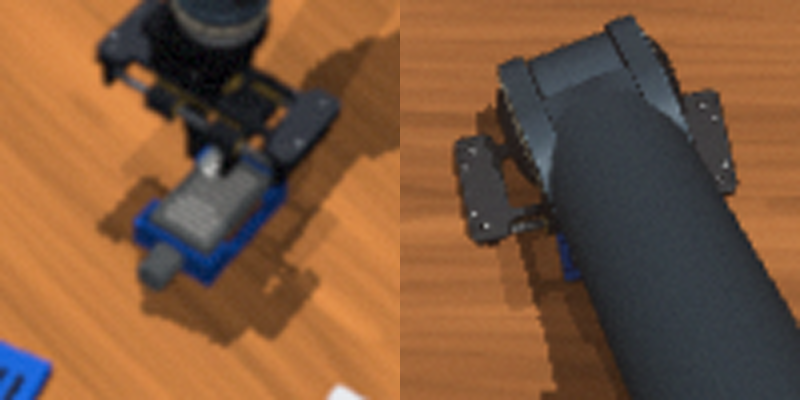

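The filter lies level in the case. In the scene view it is at about (210,210) with the pleats up. Now I close the fingers and press at the centre.

```bash
python3 -m inch '[[[0,0,0],[0.5,0,10],0],[[0,0,0],[1,0,20],0],[[0,0,0],[1.4,0,32],0],[[0,0,0],[1.4,0,40],0],[[0,0,0],[1.4,0,45],0],[[0,0,0],[1.4,0,45],0]]'
python3 -m inch '[[[0,0,0],[0,0,1],0],[[0,0,0],[0,0,2],0],[[0,0,0],[0,0,3],0],[[0,0,0],[0,0,4],0],[[0,0,0],[0,0,5],0],[[0,0,0],[0,0,6],0],[[0,0,0],[0,0,7],0],[[0,0,0],[0,0,7],0]]'
python3 -m inch '[[[0,0,0],[0,0,0.7],0],[[0,0,0],[0,0,1.4],0],[[0,0,0],[0,0,2],0],[[0,0,0],[0,0,2.7],0],[[0,0,0],[0,0,3],0],[[0,0,0],[0,0,3],0]]'
```

```text
clock: 11.35
tool_pos: [0.4729, -0.0012, 0.1133]
tcp_rot: [-0.001, -0.109, 0.994, -0.0]
wrist_force: [0.3, 0.4, -0.1]
width: 0.006
grip_force: 0.0
clock: 12.15
tool_pos: [0.4735, -0.0012, 0.1077]
tcp_rot: [-0.0, -0.109, 0.994, -0.001]
wrist_force: [-1.7, 0.1, 4.9]
width: 0.002
grip_force: 2.7
clock: 12.75
tool_pos: [0.4735, -0.0013, 0.1048]
tcp_rot: [-0.0, -0.109, 0.994, -0.001]
wrist_force: [-1.7, -0.4, 6.5]
width: 0.008
grip_force: 3.2
```

```bash
python3 -m inch '[[[0,0,0],[0,0,0.5],0],[[0,0,0],[0,0,1],0],[[0,0,0],[0,0,1.5],0],[[0,0,0],[0,0,2],0],[[0,0,0],[0,0,2],0]]'
python3 -m inch '[[[0,0,0],[0,0,0.5],0],[[0,0,0],[0,0,1],0],[[0,0,0],[0,0,1.5],0],[[0,0,0],[0,0,2],0],[[0,0,0],[0,0,2],0]]'
```

```text
clock: 13.25
tool_pos: [0.4735, -0.0013, 0.1028]
tcp_rot: [-0.0, -0.109, 0.994, -0.001]
wrist_force: [-1.7, -0.4, 6.8]
width: 0.003
grip_force: 3.2
clock: 13.75
tool_pos: [0.4735, -0.0012, 0.1019]
tcp_rot: [-0.0, -0.109, 0.994, -0.002]
wrist_force: [-5.6, -1.1, 18.7]
width: 0.007
grip_force: 9.6
```

```bash
python3 -m inch '[[[0,0,0],[0,0,0.5],0],[[0,0,0],[0,0,1.2],0],[[0,0,0],[0,0,1.2],0],[[0,0,0],[0,0,1.2],0]]'
python3 -m inch '[[[0,0,0],[0,0,-3],0],[[0,0,0],[0,0,-10],0],[[0,0,0],[0,0,-40],0],[[0,0,0],[0,0,-80],0],[[0,0,0],[0,0,-120],0],[[0,0,0],[0,60,-140],0],[[0,0,0],[0,105,-140],0],[[0,0,0],[0,150,-140],0],[[0,0,0],[0,195,-140],0],[[0,0,0],[0,195,-140],0]]'
python3 - <<'E'
from rel import *
ims=[]
for c,roi in(("scene",(215,130,315,230)),("top",(205,160,305,260))):
    im,d=optics.grab_frame(c); ims.append(cv2.resize(im[roi[1]:roi[3],roi[0]:roi[2]],None,fx=4,fy=4,interpolation=cv2.INTER_CUBIC))
    P,u,v=cloud(c,d); L=(P-case)@Rz(cy)
    k=(np.abs(L[:,0])<.044)&(np.abs(L[:,1])<.026)&(L[:,2]<.055)&(L[:,2]>.015)
    Q=L[k]; co=np.linalg.lstsq(np.c_[Q[:,:2],np.ones(len(Q))],Q[:,2],rcond=None)[0]; print(c,len(Q),np.round(co,4))
    k=(np.abs(np.abs(L[:,0])-.0545)<.003)&(np.abs(L[:,1])<.038); print('rim',np.round(np.percentile(L[k,2],[25,50,75]),4))
cv2.imwrite('pics/h.png',np.hstack(ims)[:,:,::-1]); print(r.get_state()["clock"])
E
```

```text
clock: 14.15
tool_pos: [0.4736, -0.0011, 0.1018]
tcp_rot: [-0.0, -0.109, 0.994, -0.002]
wrist_force: [-9.2, -0.7, 30.4]
width: 0.005
grip_force: 15.3
clock: 15.15
tool_pos: [0.4287, 0.1963, 0.2398]
tcp_rot: [0.001, -0.115, 0.993, 0.002]
wrist_force: [-0.6, 0.0, -1.2]
width: 0.007
grip_force: 0.0
scene 313 [ 0.0006 -0.0243  0.0286]
rim [0.0177 0.0268 0.0303]
top 429 [-0.0025 -0.0063  0.0297]
rim [0.0297 0.0315 0.0337]
15.25
```

View pics/h.png

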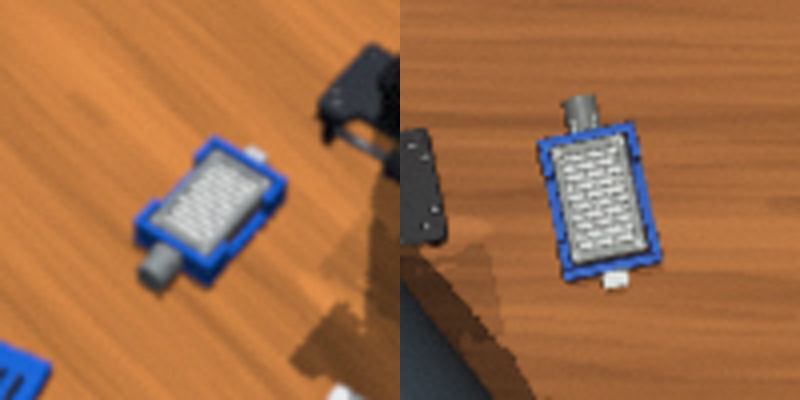

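Both views show the filter level and flush inside the blue rim with the pleats up. The arm is clear of everything.

```bash
python3 -c "
from station import order
print(order.sign_off())"
```

```text
the job is handed in; nothing more can be done
None
```

The clean filter is in the case with its gasket down and pleats up, pressed home until it stopped flush with the rim; the gripper let go, and I handed the job in at about 15 s on the robot's clock.

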